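# Clear the bedside top for wiping: drawer home, water caddy held up

## Task

I want to wipe the bedside top. First push the drawer that the guest left open fully home, until its catch takes it; then lift the water caddy by its handle, with its bottle and tumbler standing in it, about ten centimetres or more clear of the top, and hold it there level and still while I wipe - finish while holding it, do not put it down. Leave the other things on the top where they are.

Things in the scene. Friction and masses are not known exactly. Their poses are not given: they have to be found in the camera images.
- cabinet: Fixed oak drawer box on the work surface, 200 deep (x) x 260 wide (y) x 100 mm high with its one drawer shut. Origin: centre of its underside; z up. Its own -x side is the drawer side and faces roughly to the robot.
- drawer (a joint): The drawer's opening in m: 0 fully home against its stop, grows as it comes out along the cabinet's own -x; it starts partly open. Sliding takes about 1 to 3 N; a sprung roller catch resists with about 7 N between 0.014 and 0.007, and from there on pulls the drawer home and holds it.
- drawer_front (a point): Centre of the drawer front's flat outer face; it moves with the drawer. The front panel is 258 wide, 94 high, 15 mm thick and stands from 4 to 98 mm above the work surface, this point at 51 mm. Axes as the cabinet's: x points into the cabinet (the way to push), z up. The dark finger pull on it is flat.
- caddy: Water caddy: light-wood tray 230 (own x) x 140 (own y) x 28 mm, floor 6 mm, a low wall across its middle; over that wall a steel arch (legs at own y = -60 and +60 mm) with a wooden handle on top. Loose, about 0.75 kg loaded. Origin: centre of its underside; z up. Bottle in one half, tumbler in the other: it balances within 15 mm of the handle's middle.
- caddy_grip (a point): Middle of the caddy's handle, on its axis: a round bar of 18 mm diameter, 80 mm long along the caddy's own y, its axis 185 mm above the tray's underside. Axes as the caddy's. All that stands in the caddy stays below 150 mm from its underside.
- bottle: Small clear water bottle standing in the caddy, diameter 54, height 145 mm, 0.15 to 0.29 kg. Origin: centre of its base; z up its axis.
- tumbler: Drinking glass standing in the other half of the caddy, rim diameter 68, height 95 mm, about 0.18 kg. Origin: centre of its base; z up its axis.
- book: Bystander: thick paperback, 125 x 190 x 30 mm, lying flat at the right-hand side. Origin: centre of its underside.
- phone: Bystander: black phone, 72 x 148 x 8 mm, lying on the book. Origin: centre of its underside.
- pen: Bystander: pen, 138 mm long (own x), 10 mm thick, lying on a notepad 6 mm high. Origin: centre of its underside.
- glasses_case: Bystander: brown spectacle case, 62 x 162 x 34 mm. Origin: centre of its underside.
- remote: Bystander: black remote control, 46 x 170 x 18 mm, beyond the cabinet and the caddy. Origin: centre of its underside.
- clock: Bystander: white alarm clock, 45 x 85 x 74 mm, on top of the cabinet near its back. Origin: centre of its underside.
- mug: Bystander: white mug, diameter 82, height 90 mm, handle at own +y. Origin: centre of its base.
- cream_jar: Bystander: small amber jar nearest the robot, diameter 62, height 46 mm. Origin: centre of its base.
There are look-alikes about, which are no part of the job. Of the things that look like the bottle, the largest one is meant.

How it is judged (in metres and radians):
On the way, in this order (a step that is already met when the one before it is completed fails the run):
1. the drawer is home at its catch while the caddy still stands on the top (value of joint drawer below 0.003 m and height (world z) of caddy below 0.01 m), for 0.2 s.
2. the caddy is in the fingers, clear of the top and level, with bottle and tumbler standing in it (value of joint drawer below 0.003 m and height (world z) of caddy above 0.08 m and angle between caddy's own z axis and vertical below 0.12 rad and contact force between caddy and the fingers above 2 N and contact force between caddy and cabinet below 0.3 N and contact force between caddy and clock below 0.3 N and contact force between caddy and mug below 0.3 N and angle between each of bottle, tumbler's own z axis and vertical below 0.2 rad and z of each of bottle, tumbler in the frame of caddy below 0.02 m and horizontal distance between each of bottle, tumbler and caddy below 0.12 m), for 0.5 s.
At the end, for the whole second after the job is handed in: The drawer is home (within 3 mm); the caddy hangs in the fingers with its underside more than 80 mm above the work surface, not resting on the cabinet, clock or mug, level within 0.12 rad (7 degrees) and still (under 30 mm/s and 0.2 rad/s); bottle and tumbler stand upright on its tray floor (all of step 2 and linear speed of caddy below 0.03 m/s and angular speed of caddy below 0.2 rad/s); the arm keeps its last pose, push and grip.
It fails at once if the bottle or the tumbler falls over (angle between any of bottle, tumbler's own z axis and vertical above 0.6 rad).
It fails at once if another thing is moved by more than 3 cm (distance of any of book, phone, pen, glasses_case, remote, clock, mug, cream_jar from where it was at the start of the episode above 0.03 m).
It also fails if it takes over 54 s, if anything falls off the work surface, if the arm or the gripper's body presses on something with over 40 N, if the wrist force passes 120 N, or if a joint passes its speed limit or range.

## Robot

A 7-joint arm with a two-finger parallel gripper is mounted at the origin on the work surface. World frame = base frame: x ahead of the robot, y to its left, z up, the work surface at z = 0. Lengths are in mm, angles in rad, forces in N, time in s.
With the tool pointing down it reaches from about 425 to 925 mm from the base axis. Payload 6.8 kg.
Tool frame: the origin (TCP) lies at the very end of the fingers, on their centre line; the grasp point (between the pads) lies 19 mm behind it; y points along the fingers, x is the direction in which the jaws open and shut, and the axes are right-handed (so a half turn about y gives the same grasp; the last joint's range is limited). The gripper opens to 88 mm and grips with 3 to 60 N. Pads are 20 mm wide; open, the fingers measure 115 mm over their backs; the gripper's body (75 mm by 178 mm) begins 61 mm behind the grasp point.
Start: joints at [-1.214, 0.477, 0.022, 1.555, -0.011, 1.109, -0.083], TCP at [302.564, 603.409, 222.664] pointing down, gripper open.
Joint ranges: [-2.96, 2.96], [-0.34, 2.1], [-1.41, 1.46], [0.24, 2.44], [-1.37, 4.51], [0.17, 1.92], [-2.96, 2.96]. Speed limits (rad/s): [2.39, 2.39, 3.14, 3.14, 3.14, 3.14, 3.14].

## Interface

Orientations are given as a 3x3 rotation matrix whose columns are the frame's x, y, z axes.
In Python, from cell import * gives the robot as it stands.
- The arm moves only by the tool move_arm, never from a script. Its argument "deltas" is a list of rows, each a list of 7 numbers: the shift along the tool's x, y, z in m, then the turn, a rotation vector about the tool's x, y, z in rad, then the gripper's target within -1 to 1 (fully open at 1, half-way at 0, shut at -1). In form: [[dx, dy, dz, rx, ry, rz, grip], ...]. A call has exactly 8 rows; each row is the pose to reach, as a shift and turn from the pose measured when the call began, along the tool's axes at that moment; what a row does not reach only later rows make up. A row lasts 1/10 s, in which the tool goes at most 50 mm and 8.59 degrees, less where a joint would pass 70% of its speed; a pose out of reach is approached as far as the arm can. A call with a gripper value outside its range is refused whole. The fingers move at their own pace and stop on an object; "force" is the grip in N (left out, the last holds). Time passes only in rows, so rows that repeat a pose let the fingers close, or fill a call up. It gives the time, the measured TCP pose, the force and the opening at its end, in the units of the state.
- get_state(): the state, without advancing time (a new reading comes with each control period).
- snapshot(name): name is "scene" or "top" or "wrist"; returns the picture (400x640x3 uint8, red, green, blue); there is no depth.
- camera_params(name): a dict with "fx", "fy", "cx", "cy" (pixels), "eye" and "attitude" of the camera in the world. Camera axes: x right, y up, looking along -z (the intrinsics and any distortion apply to the point x, -y, -z); pixel columns grow to the right and rows downward; lengths in mm; the calibration is good to about 2 mm. A picture is of the moment at which its call begins: read the wrist's pose just before it. camera_params takes no time and is no camera call; for the wrist camera it gives the pose at the moment of the call.
- sign_off(): hands the job in, once; it reports no verdict.
The state is a dict: "time": time; "q": joint angles; "joint_velocities": joint speeds; "tau": joint torques, N m; "eef_pos": TCP position; "ee_rot": TCP orientation; "force": force on the tool from outside, world axes, zero at the start; "wrist_torque": the same for the moment, N m; "finger_gap": opening from 0.0 (shut) to 1.0 (fully open).
Only numpy, scipy, OpenCV 4.12 (cv2) and the standard library are available. Lean on these libraries where they do the work, as an engineer would, in place of code of your own. Each camera call takes 0.05 s, during which the arm holds its last target.

## Working session

There is one attempt and no reset: what is moved stays moved. The work goes in short steps, Python scripts to look and compute and a tool call to move; the robot and the scene stay as the last step left them, time stands still between calls to the robot, and variables do not carry over. Pictures are saved under pics/ and viewed, and the job is handed in when it is done.

Besides the shell and the picture viewer there is one more tool, called after "Call:" as a command line: name --pt "numbers of a row" for each row, then --argument value for the rest. move_arm: Moves the arm, as the interface text tells. Its arguments: {"type":"object","properties":{"deltas":{"type":"array","items":{"type":"array","items":{"type":"number"}}},"force":{"type":"number"}},"required":["deltas"]}

```bash
ls; mkdir -p pics
python3 - <<'E'
from cell import *
import cv2
s=get_state();print({k:(v if not hasattr(v,'round') else v) for k,v in s.items()})
for n in("scene","top","wrist"):
    print(n,camera_params(n)); im=snapshot(n); cv2.imwrite(f"pics/{n}0.png",im[:,:,::-1])
E
```

```text
pics
{'time': 0.0, 'q': array([-1.21411827,  0.47780827,  0.02237172,  1.5563911 , -0.01152234,
        1.10929279, -0.08310537]), 'joint_velocities': array([ 0.00014404,  0.00039092,  0.00046171, -0.00117572, -0.00148513,
        0.0013373 , -0.00051712]), 'tau': array([ 4.31966891e-04, -5.82853639e+01,  1.53487567e+00, -2.72608531e+01,
       -5.42567682e-02,  1.70067401e-02,  1.09987930e-04]), 'eef_pos': array([302.31780661, 602.87222599, 221.70233893]), 'ee_rot': array([[ 4.48243063e-01, -6.79298395e-04, -8.93911458e-01],
       [ 8.93909971e-01, -1.63556651e-03,  4.48243560e-01],
       [-1.76654277e-03, -9.99998432e-01, -1.25899734e-04]]), 'force': array([ 0.43822982, -1.25723957,  0.45134291]), 'wrist_torque': array([-0.01018515,  0.01387458,  0.01776119]), 'finger_gap': 1.0022355772348417}
scene {'fx': 459.7288563169376, 'fy': 459.7288563169376, 'cx': 319.220875911344, 'cy': 200.68982826016128, 'eye': array([1523.6724918 ,  242.62131025, 1205.97099449]), 'attitude': array([[-0.28056519, -0.69837754,  0.65844665],
       [ 0.95983353, -0.20294989,  0.19372903],
       [-0.00166433,  0.68635279,  0.72726685]])}
top {'fx': 411.03278287897626, 'fy': 411.03278287897626, 'cx': 319.04902910755953, 'cy': 200.0981657140299, 'eye': array([ 382.66293427,  -11.12127863, 1388.77276256]), 'attitude': array([[-0.02113148,  0.98958761, -0.14237215],
       [-0.99959715, -0.01821362,  0.02176682],
       [ 0.01894707,  0.14277476,  0.98957384]])}
wrist {'fx': 350.0774074114806, 'fy': 350.0774074114806, 'cx': 310.0577096148962, 'cy': 198.51909270005132, 'eye': array([244.11265843, 634.07612561, 383.88942555]), 'attitude': array([[ 0.44778899, -0.86768251, -0.21589831],
       [ 0.8941377 ,  0.43408789,  0.10993392],
       [-0.0016689 , -0.24227002,  0.97020743]])}
```

View pics/scene0.png

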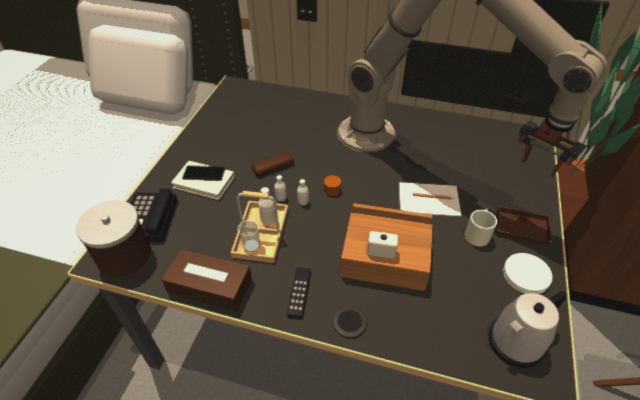

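View pics/top0.png

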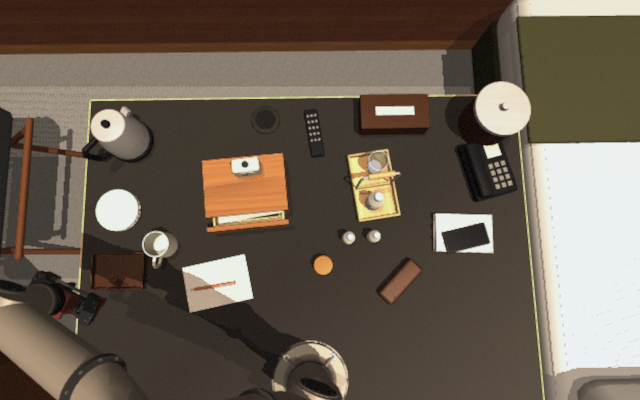

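View pics/wrist0.png

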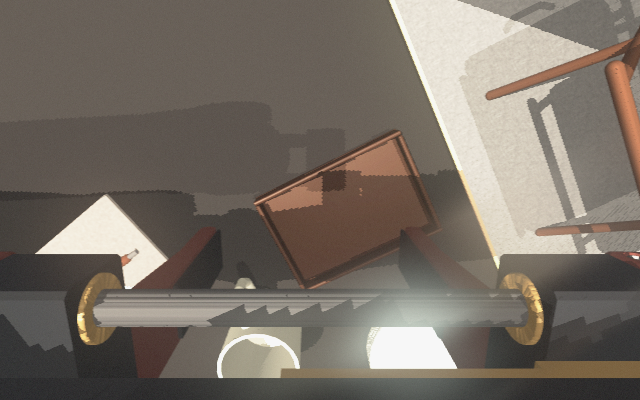

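The top view has up as +x and right as -y. The cabinet is at about (245,185) with its drawer open toward the robot. The caddy is at (374,185). There are three bottle-like things: (376,199) in the caddy, and small ones at (349,237) and (373,236). The largest, the one in the caddy, fits the description. I'll enlarge to confirm.

Run:
```python
import cv2
t=cv2.imread("pics/top0.png");s=cv2.imread("pics/scene0.png")
cv2.imwrite("pics/c1.png",cv2.resize(t[135:255,325:425],None,fx=5,fy=5,interpolation=cv2.INTER_CUBIC))
cv2.imwrite("pics/c2.png",cv2.resize(t[140:240,190:300],None,fx=6,fy=6,interpolation=cv2.INTER_CUBIC))
cv2.imwrite("pics/c3.png",cv2.resize(s[170:290,215:445],None,fx=3.4,fy=3.4,interpolation=cv2.INTER_CUBIC))
```

```text
(no output)
```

View pics/c1.png

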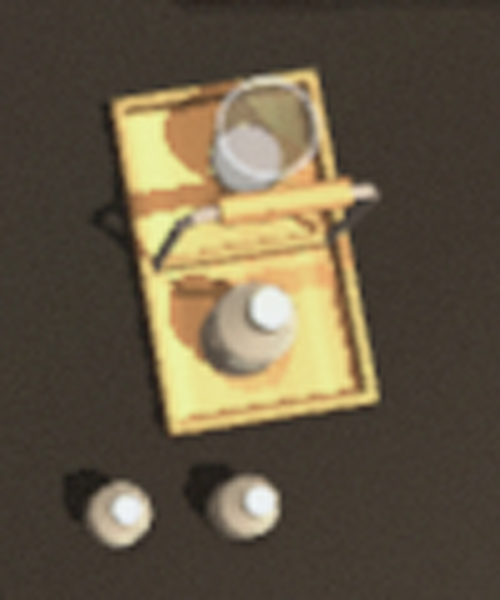

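View pics/c2.png

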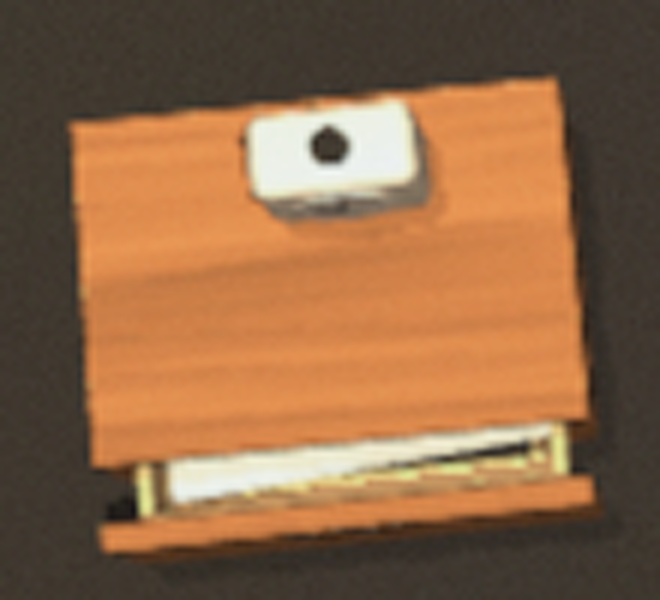

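View pics/c3.png

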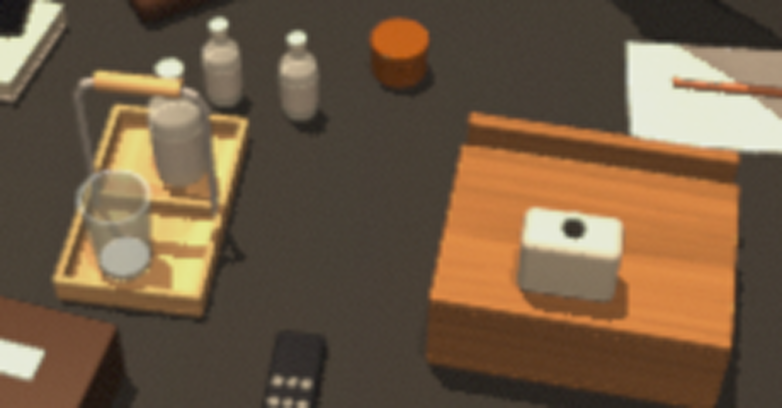

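```bash
cat > h.py <<'E'
import numpy as np
def ray(p,uv):
    d=np.array([(uv[0]-p['cx'])/p['fx'],-(uv[1]-p['cy'])/p['fy'],-1.]); return np.array(p['eye']),np.array(p['attitude'])@d
def onz(p,uv,z):
    e,d=ray(p,uv); return e+d*(z-e[2])/d[2]
def tri(p,uv,p2,uv2):
    e1,d1=ray(p,uv);e2,d2=ray(p2,uv2)
    s=np.linalg.lstsq(np.c_[d1,-d2],e2-e1,rcond=None)[0]
    a=e1+d1*s[0];b=e2+d2*s[1]; return (a+b)/2,np.linalg.norm(a-b)
E
python3 - <<'E'
from cell import *
from h import *
np.set_printoptions(precision=1,suppress=True)
T=camera_params("top");S=camera_params("scene")
c=lambda q,o,k:[np.array(o)+(np.array(a)+.5)/k-.5 for a in q]
def yaw(v):return np.degrees(np.arctan2(v[1],v[0]))
cab=[onz(T,u,100) for u in c([(72,122),(557,80),(587,418),(92,466)],(190,140),6)]
for a in cab:print(a)
print("cab sizes",[np.linalg.norm(cab[i]-cab[(i+1)%4]) for i in range(4)],"c",np.mean(cab,0), "yaw",yaw(cab[0]-cab[3]),yaw(cab[1]-cab[2]),yaw(cab[0]-cab[1])-90,yaw(cab[3]-cab[2])-90)
d=[onz(T,u,98) for u in c([(102,551),(597,507)],(190,140),6)];print("front",d,np.mean(d,0),np.linalg.norm(d[0]-d[1]),yaw(d[0]-d[1])-90)
t=[onz(T,u,28) for u in c([(112,97),(318,68),(380,400),(172,435)],(325,135),5)]
print("tray sizes",[np.linalg.norm(t[i]-t[(i+1)%4]) for i in range(4)],"c",np.mean(t,0), "yaw",yaw(t[0]-t[3]),yaw(t[1]-t[2]),yaw(t[0]-t[1])-90,yaw(t[3]-t[2])-90)
h=c([(222,209),(352,192)],(325,135),5)
hs=c([(94,80),(181,86)],(215,170),3.4)
w=[onz(T,u,185) for u in h];print("handle",w,np.mean(w,0),np.linalg.norm(w[0]-w[1]),yaw(w[0]-w[1])-90)
print(tri(T,h[1],S,hs[0]),tri(T,h[0],S,hs[1]))
for n,u in dict(b1=(349,237),b2=(373,236),clock=(245,165),phone=(467,237)).items():print(n,onz(T,u,0 if n!='clock' else 174))
E
```

```text
[704.7 333.2 100. ]
[723.5  75.1 100. ]
[540.8  60.9 100. ]
[520.4 319.3 100. ]
cab sizes [np.float64(258.79679654503605), np.float64(183.32316953238603), np.float64(259.15106558138746), np.float64(184.86133002868655)] c [622.3 197.1 100. ] yaw 4.332976868451915 4.4436369765427015 4.170254589553295 4.510625457217714
front [array([476. , 313.8,  98. ]), array([494. ,  56.3,  98. ])] [485. 185.  98.] 258.13446029278543 3.980811958413298
tray sizes [np.float64(142.82569123495824), np.float64(230.95676490330615), np.float64(141.59825643426765), np.float64(233.82077517159684)] c [ 629.2 -226.4   28. ] yaw 8.075727042043145 7.7740949880231645 7.2688640927103165 8.422076092016113
handle [array([ 624.7, -188.5,  185. ]), array([ 633.7, -267.1,  185. ])] [ 629.2 -227.8  185. ] 79.06872002134371 6.55878664320656
(array([ 634.1, -267.7,  183.8]), np.float64(0.770763289805125)) (array([ 623.8, -187.4,  189. ]), np.float64(1.0602158092857503))
b1 [ 454.8 -140.1    0. ]
b2 [ 456.5 -221.4    0. ]
clock [668.4 183.  174. ]
phone [ 446.7 -541.1    0. ]
```

Measurements agree with the given sizes: cabinet 259 wide, front 258 wide, tray 231x142, handle 79 long at z about 186. The enlarged crop confirms that the caddy bottle is the largest. The drawer is about 31 mm open. Next I'll plan the push pose.

```bash
cat >> h.py <<'E'
from scipy.spatial.transform import Rotation as Ro
def delta(s,target,yawdeg):
    # tool x at yaw, tool y down
    a=np.radians(yawdeg);x=np.array([np.cos(a),np.sin(a),0]);y=np.array([0,0,-1.]);R=np.c_[x,y,np.cross(x,y)]
    M=np.array(s['ee_rot']); 
    return (M.T@(np.array(target)-s['eef_pos'])/1000).round(4),Ro.from_matrix(M.T@R).as_rotvec().round(4)
E
python3 - <<'E'
from cell import *
from h import *
s=get_state()
print(delta(s,[448,182,222],94.3),delta(s,[448,182,48],94.3))
E
```

```text
(array([-0.311 ,  0.0004, -0.3189]), array([-3.000e-04, -5.399e-01, -1.300e-03])) (array([-0.3108,  0.1744, -0.3189]), array([-3.000e-04, -5.399e-01, -1.300e-03]))
```

Call:
move_arm --pt "-0.03 0 -0.03 0 -0.05 0 1" --pt "-0.06 0 -0.06 0 -0.1 0 1" --pt "-0.09 0 -0.09 0 -0.15 0 1" --pt "-0.12 0 -0.12 0 -0.2 0 1" --pt "-0.15 0 -0.15 0 -0.25 0 1" --pt "-0.18 0 -0.18 0 -0.3 0 1" --pt "-0.21 0 -0.21 0 -0.36 0 1" --pt "-0.24 0 -0.245 0 -0.42 0 1"

```text
time: 0.95
eef_pos: [413.6, 277.2, 222.2]
ee_rot: [[0.041, -0.001, -0.999], [0.999, -0.001, 0.041], [-0.001, -1.0, 0.001]]
force: [1.0, -0.3, 0.6]
finger_gap: 0.996
```

Run:
```python
from cell import *
from h import *
s=get_state();print(s['eef_pos'],s['q'])
print(delta(s,[448,182,222],94.3),delta(s,[448,182,48],94.3))
```

```text
[413.59680397 277.18719122 222.238407  ] [-0.76543132  0.18561553  0.05614167  1.97321223 -0.01203412  0.98436471
  0.82592113]
(array([-0.0937,  0.0003, -0.0383]), array([-0.0008, -0.1163, -0.0011])) (array([-0.0935,  0.1743, -0.0384]), array([-0.0008, -0.1163, -0.0011]))
```

Call:
move_arm --pt "-0.035 0 -0.015 0 -0.06 0 1" --pt "-0.07 0 -0.03 0 -0.11 0 1" --pt "-0.0935 0.02 -0.038 0 -0.116 0 1" --pt "-0.0935 0.06 -0.038 0 -0.116 0 1" --pt "-0.0935 0.1 -0.038 0 -0.116 0 1" --pt "-0.0935 0.135 -0.038 0 -0.116 0 1" --pt "-0.0935 0.165 -0.038 0 -0.116 0 1" --pt "-0.0935 0.174 -0.038 0 -0.116 0 1"

```text
time: 1.75
eef_pos: [445.6, 181.0, 45.7]
ee_rot: [[-0.075, -0.005, -0.997], [0.997, -0.004, -0.075], [-0.003, -1.0, 0.005]]
force: [-0.2, 0.1, 1.1]
finger_gap: 1.003
```

Run:
```python
from cell import *
from h import *
import cv2
s=get_state();print(s['eef_pos'],s['q'],s['force'])
cv2.imwrite("pics/top1.png",snapshot("top")[:,:,::-1])
t=cv2.imread("pics/top1.png")
cv2.imwrite("pics/c4.png",cv2.resize(t[140:300,170:320],None,fx=3.7,fy=3.7,interpolation=cv2.INTER_CUBIC))
print(delta(s,[448,182,48],94.3))
```

```text
[445.62777237 180.9924206   45.69388503] [-0.58738202  0.4296932   0.08641526  2.15057981 -0.06545121  0.57002788
  1.19218366] [-0.19374545  0.06039091  1.10987777]
(array([ 0.0008, -0.0023, -0.0024]), array([-0.0055, -0.0002, -0.0033]))
```

View pics/c4.png

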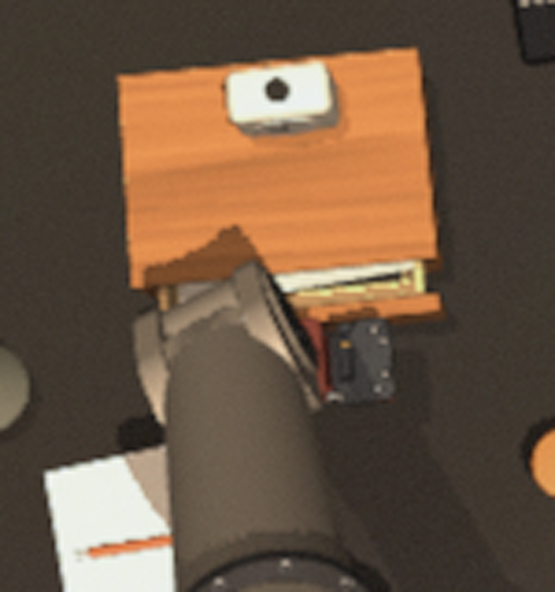

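The gripper stands clear in front of the drawer front, and the force reading is near zero. I'll push gently now.

Call:
move_arm --pt "0 0 -0.006 0 0 0 1" --pt "0 0 -0.012 0 0 0 1" --pt "0 0 -0.018 0 0 0 1" --pt "0 0 -0.023 0 0 0 1" --pt "0 0 -0.028 0 0 0 1" --pt "0 0 -0.033 0 0 0 1" --pt "0 0 -0.038 0 0 0 1" --pt "0 0 -0.042 0 0 0 1"

```text
time: 2.6
eef_pos: [488.1, 184.4, 45.7]
ee_rot: [[-0.075, -0.005, -0.997], [0.997, -0.003, -0.075], [-0.003, -1.0, 0.005]]
force: [-1.9, -0.1, 0.9]
finger_gap: 0.999
```

Call:
move_arm --pt "0 0 -0.003 0 0 0 1" --pt "0 0 -0.006 0 0 0 1" --pt "0 0 -0.008 0 0 0 1" --pt "0 0 -0.01 0 0 0 1" --pt "0 0 -0.012 0 0 0 1" --pt "0 0 -0.014 0 0 0 1" --pt "0 0 -0.015 0 0 0 1" --pt "0 0 -0.016 0 0 0 1"

```text
time: 3.4
eef_pos: [503.8, 185.5, 45.6]
ee_rot: [[-0.075, -0.006, -0.997], [0.997, -0.004, -0.075], [-0.003, -1.0, 0.006]]
force: [-3.3, -0.8, 2.5]
finger_gap: 0.997
```

Call:
move_arm --pt "0 0 -0.001 0 0 0 1" --pt "0 0 -0.002 0 0 0 1" --pt "0 0 -0.003 0 0 0 1" --pt "0 0 -0.004 0 0 0 1" --pt "0 0 -0.005 0 0 0 1" --pt "0 0 -0.006 0 0 0 1" --pt "0 0 -0.007 0 0 0 1" --pt "0 0 -0.007 0 0 0 1"

```text
time: 4.2
eef_pos: [503.6, 185.4, 44.9]
ee_rot: [[-0.079, -0.019, -0.997], [0.997, -0.007, -0.079], [-0.006, -1.0, 0.019]]
force: [-21.4, -3.4, 18.9]
finger_gap: 0.999
```

Blocked at 21 N at about the expected home position. I'll back off, rise, and look.

Call:
move_arm --pt "0 0 0.01 0 0 0 1" --pt "0 0 0.025 0 0 0 1" --pt "0 0 0.045 0 0 0 1" --pt "0 -0.04 0.055 0 0 0 1" --pt "0 -0.09 0.055 0 0 0 1" --pt "0 -0.14 0.055 0 0 0 1" --pt "0 -0.19 0.055 0 0 0 1" --pt "0 -0.235 0.055 0 0 0 1"

```text
time: 5.0
eef_pos: [453.5, 182.6, 283.8]
ee_rot: [[-0.078, -0.016, -0.997], [0.997, -0.006, -0.078], [-0.004, -1.0, 0.016]]
force: [1.1, 0.2, 0.1]
finger_gap: 1.0
```

Run:
```python
from cell import *
from h import *
import cv2
s=get_state();print(s['eef_pos'],s['q'],s['force'])
print(delta(s,[629,-228,280],7.3),delta(s,[629,-228,280],187.3))
for n in("top","scene"): cv2.imwrite(f"pics/{n}2.png",snapshot(n)[:,:,::-1])
t=cv2.imread("pics/top2.png");u=cv2.imread("pics/scene2.png")
cv2.imwrite("pics/c5.png",np.hstack([cv2.resize(t[140:260,190:300],(385,420),interpolation=cv2.INTER_CUBIC),cv2.resize(u[180:300,335:445],(385,420),interpolation=cv2.INTER_CUBIC)]))
```

```text
[453.52066525 182.60651916 283.76739194] [-0.61941439  0.1164653   0.12172212  1.90696442 -0.01847679  1.13596219
  1.15877031] [1.14710728 0.19715339 0.12488935]
(array([-0.4231,  0.0033, -0.1428]), array([-0.0098,  1.5218, -0.0161])) (array([-0.4231,  0.0033, -0.1428]), array([-0.0163, -1.6197,  0.0099]))
```

View pics/c5.png

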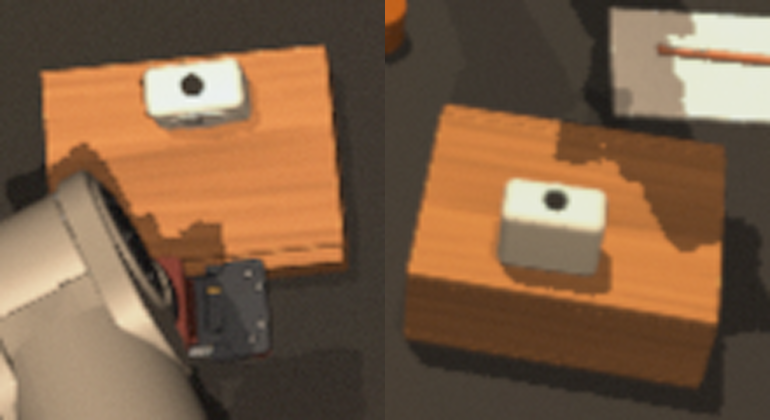

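The drawer is shut: the light interior gap is gone and the front lies flush in both views. Next I'll go above the caddy handle, turning the jaws across it.

Call:
move_arm --pt "-0.03 0 -0.01 0 0.11 0 1" --pt "-0.06 0 -0.02 0 0.22 0 1" --pt "-0.09 0 -0.03 0 0.33 0 1" --pt "-0.12 0 -0.04 0 0.44 0 1" --pt "-0.15 0 -0.05 0 0.55 0 1" --pt "-0.18 0 -0.06 0 0.66 0 1" --pt "-0.21 0 -0.07 0 0.77 0 1" --pt "-0.24 0 -0.08 0 0.88 0 1"

```text
time: 5.9
eef_pos: [555.5, -50.2, 286.1]
ee_rot: [[0.722, -0.007, -0.692], [0.692, -0.001, 0.722], [-0.006, -1.0, 0.004]]
force: [-0.2, 0.2, -0.3]
finger_gap: 1.003
```

Run:
```python
from cell import *
from h import *
np.set_printoptions(precision=1,suppress=True)
T=camera_params("top")
a=onz(T,(288.4,215.0),98);print("drawer front right edge",a, "cab front right (540.8,60.9) -> along axis", 45-0,(np.array([540.8,60.9])-a[:2])@[.997,.075])
s=get_state();print(s['q'])
print(delta(s,[629,-228,280],7.3))
```

```text
drawer front right edge [522.7  58.1  98. ] cab front right (540.8,60.9) -> along axis 45 18.259972344842986
[-0.4  0.2  0.4  1.8 -0.1  1.2  0.8]
(array([-0.1,  0. , -0.2]), array([-0. ,  0.6, -0. ]))
```

Run:
```python
from cell import *
from h import *
import cv2
s=get_state()
print(delta(s,[629,-228,280],7.3))
cv2.imwrite("pics/top3.png",snapshot("top")[:,:,::-1])
t=cv2.imread("pics/top3.png")
cv2.imwrite("pics/c6.png",cv2.resize(t[140:240,190:300],None,fx=6,fy=6,interpolation=cv2.INTER_CUBIC))
```

```text
(array([-0.0699,  0.0057, -0.1792]), array([-0.0024,  0.6366, -0.0071]))
```

View pics/c6.png

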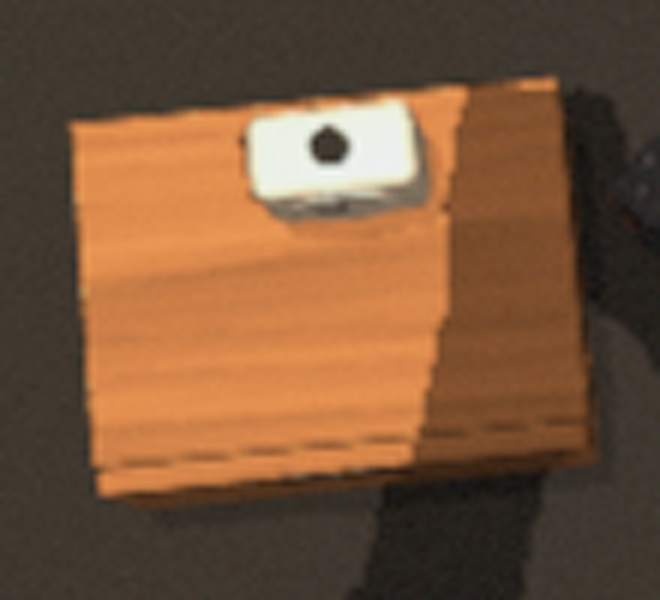

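The front strip is 30/6 = 5 px ≈ 15.6 mm against the 15 mm panel, so the drawer is home. Continuing to the caddy.

Call:
move_arm --pt "-0.01 0.001 -0.025 0 0.09 0 1" --pt "-0.02 0.002 -0.05 0 0.18 0 1" --pt "-0.03 0.003 -0.075 0 0.27 0 1" --pt "-0.04 0.004 -0.1 0 0.36 0 1" --pt "-0.05 0.005 -0.125 0 0.45 0 1" --pt "-0.06 0.006 -0.15 0 0.54 0 1" --pt "-0.07 0.006 -0.179 -0.002 0.637 -0.007 1" --pt "-0.07 0.006 -0.179 -0.002 0.637 -0.007 1"

```text
time: 6.75
eef_pos: [627.6, -239.2, 279.5]
ee_rot: [[0.994, 0.001, -0.108], [0.108, -0.007, 0.994], [-0.0, -1.0, -0.007]]
force: [-1.0, 0.2, 0.2]
finger_gap: 1.001
```

Run:
```python
from cell import *
from h import *
import cv2
s=get_state();print(s['eef_pos'],s['ee_rot'])
print(delta(s,[629,-228,166],7.3))
W=camera_params("wrist")
a=snapshot("wrist")
# predicted handle ends / axis
for P in([624.7,-188.5,185],[633.7,-267.1,185],[629,-228,185]):
    v=W['attitude'].T@(np.array(P)-W['eye']);print(W['cx']-W['fx']*v[0]/v[2],W['cy']+W['fy']*v[1]/v[2])
cv2.imwrite("pics/w3.png",a[:,:,::-1]);cv2.imwrite("pics/s3.png",snapshot("scene")[:,:,::-1])
u=cv2.imread("pics/s3.png")
cv2.imwrite("pics/c7.png",cv2.resize(u[100:280,190:370],None,fx=3.2,fy=3.2,interpolation=cv2.INTER_CUBIC))
```

```text
[ 627.55848307 -239.1857805   279.54670757] [[ 9.94137437e-01  5.53475412e-04 -1.08122380e-01]
 [ 1.08123685e-01 -6.52566170e-03  9.94116032e-01]
 [-1.55351296e-04 -9.99978554e-01 -6.54724840e-03]]
(array([0.0027, 0.1135, 0.0117]), array([ 0.0065, -0.0191, -0.0002]))
312.9180509532982 133.72530694889969
313.23378437116037 236.95547805760765
312.7871050219897 187.50647058922164
```

View pics/w3.png

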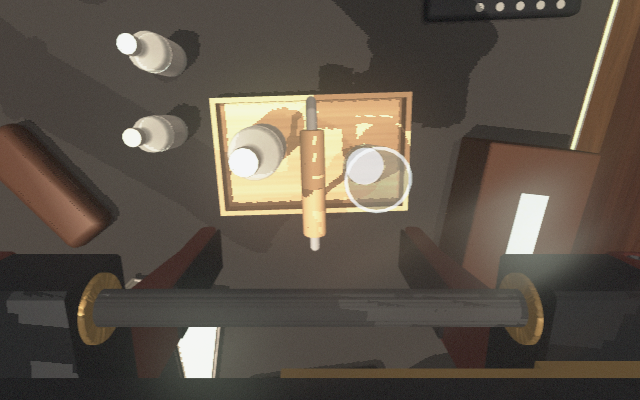

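View pics/c7.png

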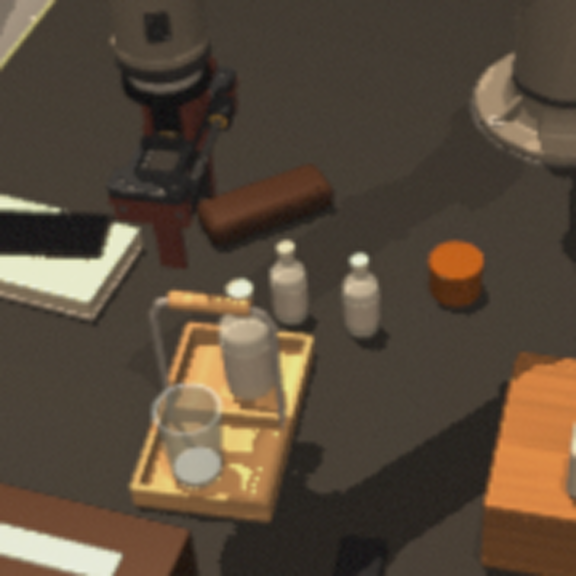

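The wrist view shows the handle from (312,130) to (315,237), and the predicted ends were (313,134) and (313,237). The bottle is on the near side and the tumbler on the far side. I'll descend, with the jaws straddling the handle.

Call:
move_arm --pt "0.002 0.01 0.006 0.003 -0.012 0 1" --pt "0.002 0.025 0.0115 0.006 -0.019 0 1" --pt "0.002 0.04 0.0115 0.006 -0.019 0 1" --pt "0.002 0.055 0.0115 0.006 -0.019 0 1" --pt "0.002 0.07 0.0115 0.006 -0.019 0 1" --pt "0.002 0.085 0.0115 0.006 -0.019 0 1" --pt "0.002 0.1 0.0115 0.006 -0.019 0 1" --pt "0.002 0.108 0.0115 0.006 -0.019 0 1"

```text
time: 7.65
eef_pos: [627.5, -223.5, 169.5]
ee_rot: [[0.991, -0.003, -0.134], [0.134, 0.003, 0.991], [-0.002, -1.0, 0.003]]
force: [-0.1, 0.9, 0.4]
finger_gap: 0.999
```

Run:
```python
from cell import *
from h import *
import cv2
s=get_state();print(s['eef_pos'],s['force'])
print(delta(s,[629,-228,167],7.3))
cv2.imwrite("pics/w4.png",snapshot("wrist")[:,:,::-1])
u=snapshot("scene")[:,:,::-1]
cv2.imwrite("pics/c8.png",cv2.resize(u[140:280,190:330],None,fx=4,fy=4,interpolation=cv2.INTER_CUBIC))
```

```text
[ 627.53511954 -223.464741    169.54951656] [-0.10066435  0.87261437  0.38425316]
(array([ 0.0009,  0.0025, -0.0047]), array([-0.0034,  0.0069, -0.0022]))
```

View pics/w4.png

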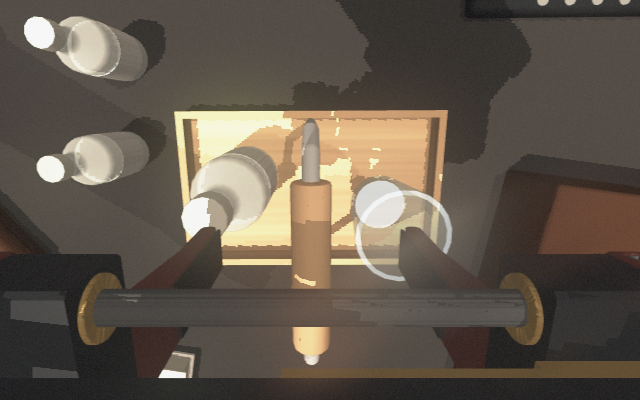

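View pics/c8.png

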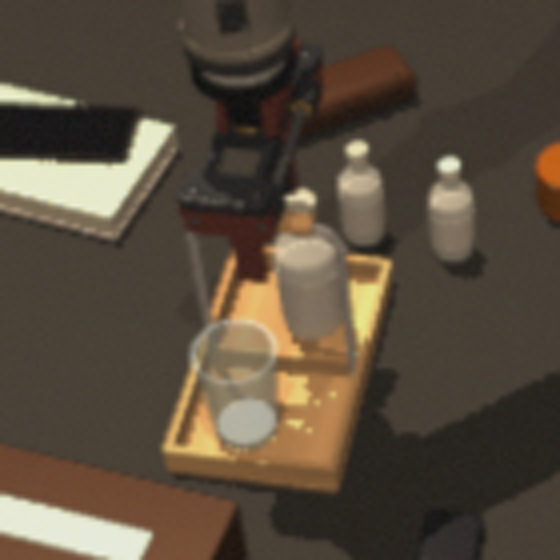

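The handle is centred between the fingers at column 311. A small correction, then a gentle close.

Call:
move_arm --pt "0.001 0.0025 -0.0045 -0.003 0.007 -0.002 1" --pt "0.001 0.0025 -0.0045 -0.003 0.007 -0.002 0.4" --pt "0.001 0.0025 -0.0045 -0.003 0.007 -0.002 0" --pt "0.001 0.0025 -0.0045 -0.003 0.007 -0.002 -0.4" --pt "0.001 0.0025 -0.0045 -0.003 0.007 -0.002 -0.6" --pt "0.001 0.0025 -0.0045 -0.003 0.007 -0.002 -1" --pt "0.001 0.0025 -0.0045 -0.003 0.007 -0.002 -1" --pt "0.001 0.0025 -0.0045 -0.003 0.007 -0.002 -1" --force 15

```text
time: 8.55
eef_pos: [629.1, -227.7, 167.5]
ee_rot: [[0.992, -0.001, -0.127], [0.127, 0.0, 0.992], [-0.0, -1.0, 0.0]]
force: [0.3, -0.2, 0.0]
finger_gap: 0.399
```

Call:
move_arm --pt "0 0 0 0 0 0 -1" --pt "0 0 0 0 0 0 -1" --pt "0 0 0 0 0 0 -1" --pt "0 0 0 0 0 0 -1" --pt "0 0 0 0 0 0 -1" --pt "0 0 0 0 0 0 -1" --pt "0 0 0 0 0 0 -1" --pt "0 0 0 0 0 0 -1" --force 50

```text
time: 9.35
eef_pos: [628.7, -227.7, 167.4]
ee_rot: [[0.992, -0.001, -0.127], [0.127, 0.001, 0.992], [-0.001, -1.0, 0.001]]
force: [-3.1, 1.2, 0.8]
finger_gap: 0.198
```

Run:
```python
from cell import *
from h import *
import cv2
s=get_state();print(s['eef_pos'],s['ee_rot'].round(3),s['force'],s['wrist_torque'],s['finger_gap']*88)
cv2.imwrite("pics/w5.png",snapshot("wrist")[:,:,::-1])
```

```text
[ 628.66175948 -227.68359704  167.3577536 ] [[ 0.992 -0.001 -0.127]
 [ 0.127  0.001  0.992]
 [-0.001 -1.     0.001]] [-3.13751909  1.16423361  0.76001308] [0.12700179 0.80639795 0.07502403] 17.446513928252383
```

View pics/w5.png

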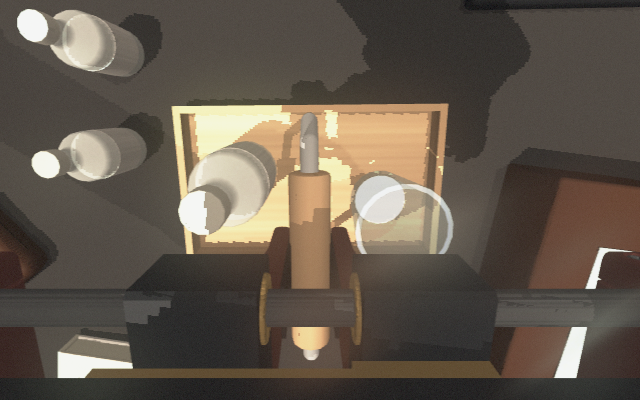

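The opening is 17.4 mm, which matches the 18 mm bar, so the grip is on. I'll lift gently.

Call:
move_arm --pt "0 -0.001 0 0 0 0 -1" --pt "0 -0.003 0 0 0 0 -1" --pt "0 -0.006 0 0 0 0 -1" --pt "0 -0.01 0 0 0 0 -1" --pt "0 -0.015 0 0 0 0 -1" --pt "0 -0.02 0 0 0 0 -1" --pt "0 -0.025 0 0 0 0 -1" --pt "0 -0.028 0 0 0 0 -1" --force 55

```text
time: 10.2
eef_pos: [629.0, -227.9, 196.2]
ee_rot: [[0.992, -0.001, -0.127], [0.127, 0.0, 0.992], [-0.001, -1.0, 0.001]]
force: [0.3, 0.0, -7.1]
finger_gap: 0.196
```

Run:
```python
from cell import *
from h import *
import cv2
s=get_state();print(s['eef_pos'],s['force'],s['wrist_torque'],s['finger_gap']*88)
a=snapshot("wrist")[:,:,::-1];cv2.imwrite("pics/w6.png",a)
u=snapshot("scene")[:,:,::-1];cv2.imwrite("pics/s6.png",u)
cv2.imwrite("pics/c9.png",np.hstack([cv2.resize(u[150:280,200:330],(400,400),interpolation=cv2.INTER_CUBIC),cv2.resize(a[80:280,150:500],(400,229))[:0].reshape(0,400,3) if 0 else cv2.resize(a[70:270,160:460],(400,400))]))
```

```text
[ 628.95368938 -227.87087201  196.18044409] [ 0.29635863  0.04233652 -7.13137274] [-0.11219539  0.03815622  0.03283216] 17.28331610666063
```

View pics/c9.png

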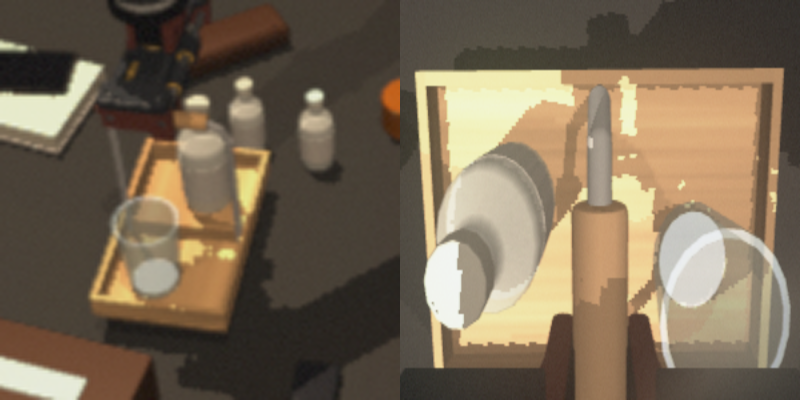

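The full weight (7.1 N) is on the tool, and the wrist view of the tray has hardly changed, so it is level. I'll lift on to about 125 mm.

Call:
move_arm --pt "0 -0.004 0 0 0 0 -1" --pt "0 -0.01 0 0 0 0 -1" --pt "0 -0.017 0 0 0 0 -1" --pt "0 -0.025 0 0 0 0 -1" --pt "0 -0.033 0 0 0 0 -1" --pt "0 -0.041 0 0 0 0 -1" --pt "0 -0.047 0 0 0 0 -1" --pt "0 -0.05 0 0 0 0 -1"

```text
time: 11.1
eef_pos: [629.4, -228.0, 247.1]
ee_rot: [[0.992, 0.001, -0.127], [0.127, 0.0, 0.992], [0.001, -1.0, 0.0]]
force: [0.6, 0.4, -6.5]
finger_gap: 0.19
```

Call:
move_arm --pt "0 -0.004 0 0 0 0 -1" --pt "0 -0.01 0 0 0 0 -1" --pt "0 -0.017 0 0 0 0 -1" --pt "0 -0.025 0 0 0 0 -1" --pt "0 -0.033 0 0 0 0 -1" --pt "0 -0.041 0 0 0 0 -1" --pt "0 -0.046 0 0 0 0 -1" --pt "0 -0.048 0 0 0 0 -1"

```text
time: 11.9
eef_pos: [629.6, -228.2, 295.9]
ee_rot: [[0.992, 0.002, -0.127], [0.127, -0.0, 0.992], [0.002, -1.0, -0.0]]
force: [0.3, 0.3, -7.0]
finger_gap: 0.195
```

Call:
move_arm --pt "0 0 0 0 0 0 -1" --pt "0 0 0 0 0 0 -1" --pt "0 0 0 0 0 0 -1" --pt "0 0 0 0 0 0 -1" --pt "0 0 0 0 0 0 -1" --pt "0 0 0 0 0 0 -1" --pt "0 0 0 0 0 0 -1" --pt "0 0 0 0 0 0 -1"

```text
time: 12.7
eef_pos: [629.6, -228.2, 295.9]
ee_rot: [[0.992, 0.002, -0.127], [0.127, -0.0, 0.992], [0.002, -1.0, -0.0]]
force: [0.8, 0.9, -6.5]
finger_gap: 0.19
```

Run:
```python
from cell import *
from h import *
import cv2
s=get_state();print(s['time'],s['eef_pos'],s['ee_rot'].round(3),s['force'],s['wrist_torque'],s['finger_gap']*88,abs(s['joint_velocities']).max())
for n in("wrist","scene","top"):
    cv2.imwrite(f"pics/{n}7.png",snapshot(n)[:,:,::-1])
u=cv2.imread("pics/scene7.png");t=cv2.imread("pics/top7.png")
cv2.imwrite("pics/c10.png",np.hstack([cv2.resize(u[130:270,200:340],(400,400),interpolation=cv2.INTER_CUBIC),cv2.resize(t[130:280,190:340],(400,400),interpolation=cv2.INTER_CUBIC)]))
```

```text
12.7 [ 629.57761827 -228.2145861   295.91602641] [[ 0.992  0.002 -0.127]
 [ 0.127 -0.     0.992]
 [ 0.002 -1.    -0.   ]] [ 0.80602191  0.93034942 -6.52976659] [-0.03692827  0.03527742 -0.00546871] 16.740632500966317 0.0014315567568895901
```

View pics/wrist7.png

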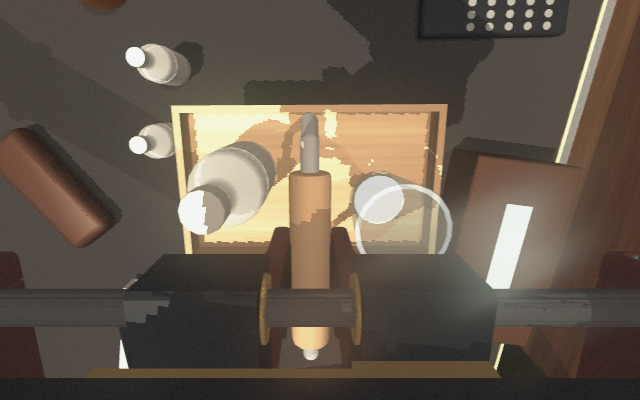

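View pics/c10.png

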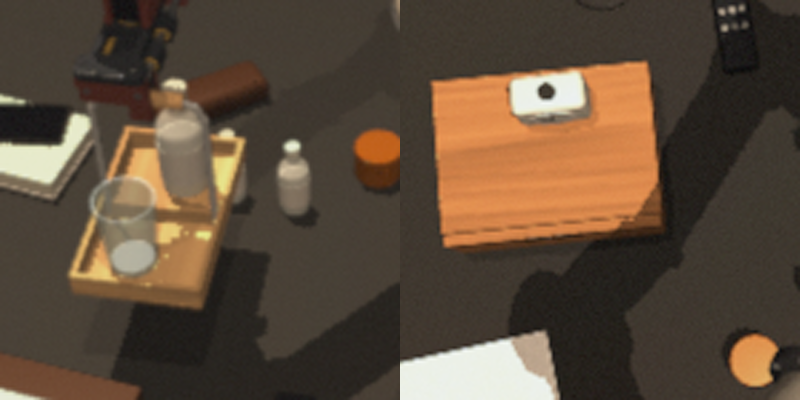

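View pics/scene7.png

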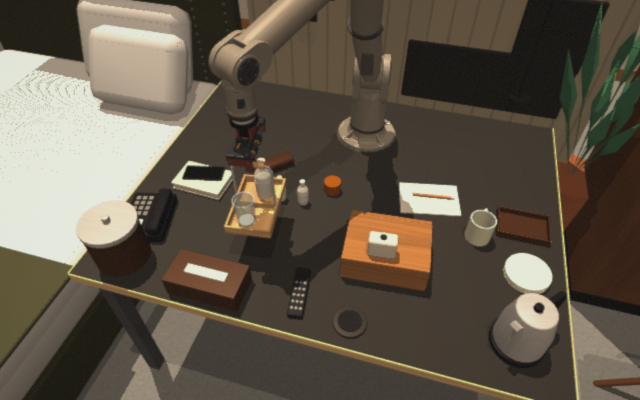

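The caddy hangs level: its tray corners in the wrist image, (172,106) and (447,104), match those before the lift. Bottle and tumbler stand upright, the drawer front is flush, and the other things are in place. Handing in.

Run:
```python
from cell import *
print(sign_off()); s=get_state(); print(s['time'],s['eef_pos'],s['force'],s['finger_gap'])
```

```text
the job is handed in; nothing more can be done
None
the job is handed in; nothing more can be done
```

The drawer is shut, and the arm is holding the caddy level and still about 128 mm above the top. The job is handed in; the hand-in gives no verdict.

- **Drawer:** I pushed it with the open fingers until it stopped dead, at about 21 N, well above the 7 N catch. The front is flush in both the top and scene views. One rough pixel reading put the front strip at 18 mm against its 15 mm thickness. A clearer picture gave 15.6 mm, so I took the drawer as home.
- **Caddy:** I gripped the handle with 55 N; the finger opening of about 17 mm fits the 18 mm bar. The arm carries about 7 N, the whole loaded caddy. The tray sits at the same place in the wrist picture as before the lift, so it has not tilted. The bottle and tumbler stand upright in it.
- **Other things:** by eye in the last scene view they are where they were; I did not measure each one.
- **Time:** it took about 13 s of the 54 s allowed. I could not read the state after the hand-in.

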